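Seat the hex-headed bolt in its packing insert

TASK

Pack the hex-headed bolt: set it head down into the hexagonal pocket of the packing insert, turned so that its head drops fully home and it stands upright on the pocket floor. Leave the round-headed bolt standing where it is.

Things in the scene. Friction and masses are not known exactly. Their poses are not given: they have to be found in the camera images.
- hex_bolt_center (a point): Centre, half-way up, of the loose dark-grey metal bolt to pack, about 0.3 kg, 90 mm tall, standing on its head. Head: hexagonal prism 66 mm across flats, 76 over corners, 16 thick, at the bottom; above it a round shank 32 mm in diameter, 74 mm long: grip it there, from above. The point is on the axis, 45 mm above the underside. z is up the shank, x points to the middle of one flat.
- round_bolt_center (a point): Centre, half-way up (45 mm), of the other loose bolt, a bystander: same metal, height, shank and stance, but its head is a round disc 70 mm in diameter, 16 mm thick. z points up.
- hex_pocket (a point): Floor centre, 3 mm above the bench, of the hexagonal pocket in the fixed grey plastic insert (block 232x120 mm, 19 high, with one hexagonal and one round pocket). 75 mm across flats for the lowest 4 mm (4.5 mm play round the head, 20 degrees in turn); above, the walls slope out to a 91 mm mouth at the rim, 16 mm above the floor, and guide the head in. z up, x to the middle of one flat.
- round_pocket (a point): Floor centre of the insert's round pocket, 78 mm in diameter at the floor, 94 mm at the mouth, same depth, 112 mm from the hexagonal pocket; it stays empty.
Mind the look-alikes: they are no part of the job. What is shaped like the part that bears hex_bolt_center but blue or purple is not meant.

How it is judged:
By the outcome, as a careful person would: the job done as asked, in the order asked, and still so for the second after the job is handed in, with the robot touching nothing.
It also fails if it takes over 43 s, if anything falls off the work surface, if the arm or the gripper's body presses on something with over 40 N, if the wrist force passes 120 N, or if a joint passes its speed limit or range.

ROBOT

A 6-joint arm with a two-finger parallel gripper is mounted at the origin on the work surface; the furniture and walls round the work are solid. World frame = base frame: x ahead of the robot, y to its left, z up, the work surface at z = 0. Lengths are in m, angles in rad, forces in N, time in s.
With the tool pointing down it reaches from about 0.35 to 0.775 m from the base axis. Payload 5.5 kg.
Tool frame: the origin (TCP) lies at the very end of the fingers, on their centre line; the grasp point (between the pads) lies 19 mm behind it; z points along the fingers, x is the direction in which the jaws open and shut, and the axes are right-handed (so a half turn about z gives the same grasp; the last joint's range is limited). The gripper opens to 85 mm and grips with 20 to 120 N. Pads are 22 mm wide; open, the fingers measure 114 mm over their backs; the gripper's body (76 mm by 85 mm) begins 54 mm behind the grasp point. The pads swing forward as they close: fully open they stand 13 mm farther back than shut.
Start: joints at [1.16, 0.313, 0.046, 1.304, 0, 1.431], TCP at [0.154, 0.554, 0.231] pointing down, gripper open.
Joint ranges: [-2.76, 2.76], [-0.86, 1.69], [-1.03, 1.26], [-2.2, 2.34], [-1.47, 1.5], [-3.14, 3.14]. Speed limits (rad/s): [2.57, 2.57, 3.14, 3.14, 3.14, 3.14].

INTERFACE

Orientations are given as a unit quaternion [w, x, y, z].
In Python, from workcell import env gives the robot as it stands.
- The arm moves only by the shell command python3 -m inch 'ROWS' [FORCE]. ROWS is JSON, a list of rows, each a list of 7 numbers: the turn, a rotation vector about the tool's x, y, z each as a share of 8 degrees, from -1 to 1, then the shift along the tool's x, y, z each as a share of 0.05 m, from -1 to 1, then the closure, from 0 (fully open) to 1 (shut). A call has 1 to 12 rows; each row shifts and turns the commanded pose from where the row before left it, along the tool's axes as they then stand; what a row does not reach is not made up. A row lasts 1/10 s, in which the tool goes at most 50 mm and 8.59 degrees, less where a joint would pass 70% of its speed; a pose out of reach is approached as far as the arm can. A call with a number of a shift or a turn outside -1 to 1 is refused whole. A call with a gripper value outside its range is refused whole. The fingers move at their own pace and stop on an object; FORCE is the grip in N (left out, the last holds). Time passes only in rows, so rows that do not move let the fingers close. It gives the time, the measured TCP pose, the force and the opening at its end, in the units of the state.
- env.get_state(): the state, without advancing time (a new reading comes with each control period).
- env.read_camera(name): name is "scene" or "side" or "wrist"; returns the picture (480x640x3 uint8, red, green, blue); there is no depth.
- env.calibration(name): a dict with "fx", "fy", "cx", "cy" (pixels), "k1" (the pictures are not rectified: a ray, as slopes to the right and down, at radius r is drawn at 1 + k1 r^2 times it, then the intrinsics apply), "rvec" (rotation vector, rad) and "tvec" (3), from world to camera coordinates, as OpenCV has them; the wrist camera has in their place "hand_eye" (4x4, takes a point from camera to tool coordinates, whose origin is the TCP and whose axes are the tool frame's). Camera axes: x right, y down, z forward; pixel columns grow to the right and rows downward; lengths in m; the calibration is good to about 2 mm. A picture is of the moment at which its call begins: read the wrist's pose just before it. calibration takes no time and is no camera call.
- env.hand_in(): hands the job in, once; it reports no verdict.
The state is a dict: "clock": time; "joint_pos": joint angles; "qvel": joint speeds; "tau": joint torques, N m; "tcp_pos": TCP position; "orientation": TCP orientation; "wrist_force": force on the tool from outside, world axes, zero at the start; "ft_torque": the same for the moment, N m; "finger_gap": finger opening in m.
Only numpy, scipy, OpenCV 4.12 (cv2) and the standard library are available. Lean on these libraries where they do the work, as an engineer would, in place of code of your own. Each camera call takes 0.05 s, during which the arm holds its last target.

## Working session

There is one attempt and no reset: what is moved stays moved. The work goes in short steps, Python scripts to look and compute and a shell command to move; the robot and the scene stay as the last step left them, time stands still between calls to the robot, and variables do not carry over. Pictures are saved under pics/ and viewed, and the job is handed in when it is done.

```bash
ls; mkdir -p pics; python3 - <<'E'
from workcell import env
import cv2
s=env.get_state();print(s)
for n in("scene","side","wrist"):
    print(n,env.calibration(n)); cv2.imwrite(f"pics/{n}0.png",env.read_camera(n)[:,:,::-1])
E
```

```text
pics
{'clock': 0.0, 'joint_pos': array([ 1.16033347e+00,  3.14014991e-01,  4.50064384e-02,  1.30360571e+00,
       -1.16975483e-05,  1.43122243e+00]), 'qvel': array([ 0.000519  , -0.00104966,  0.00122548,  0.00061146, -0.00070712,
        0.00064047]), 'tau': array([-3.65720744e-04, -4.80619812e+01,  2.98537409e+01,  1.94242696e-02,
       -9.93833282e-05,  2.11627462e-07]), 'tcp_pos': array([0.15365967, 0.5535687 , 0.2304118 ]), 'orientation': array([ 4.49141893e-04,  7.96111495e-01,  6.05149288e-01, -7.90270612e-04]), 'wrist_force': array([-0.67195413,  0.27947435, -1.12590158]), 'ft_torque': array([-0.01177705, -0.03702689, -0.03213144]), 'finger_gap': 0.0851984114376336}
scene {'fx': 511.82041184638877, 'fy': 511.82041184638877, 'cx': 310.3687954478263, 'cy': 233.18869789779782, 'k1': -0.07897753763312118, 'rvec': array([ 1.95911109, -0.71949815,  0.40390291]), 'tvec': array([-0.33121489,  0.20649519,  0.76878268])}
side {'fx': 580.3639157038241, 'fy': 580.3639157038241, 'cx': 321.2424311733836, 'cy': 236.21617392004399, 'k1': 0.054534242126133316, 'rvec': array([ 1.95928555e+00, -4.78090003e-02, -7.97250585e-04]), 'tvec': array([-0.45952497,  0.08005017,  1.00262425])}
wrist {'fx': 376.27950606419665, 'fy': 376.27950606419665, 'cx': 318.93247103984737, 'cy': 237.53370696401691, 'k1': -0.005813945863041853, 'hand_eye': array([[ 9.99999644e-01, -2.76549519e-04, -7.97263180e-04,
         6.88638896e-04],
       [ 5.09176356e-04,  9.51150888e-01,  3.08725976e-01,
        -7.93802230e-02],
       [ 6.72939561e-04, -3.08726272e-01,  9.51150690e-01,
        -1.43079561e-01],
       [ 0.00000000e+00,  0.00000000e+00,  0.00000000e+00,
         1.00000000e+00]])}
```

View pics/scene0.png

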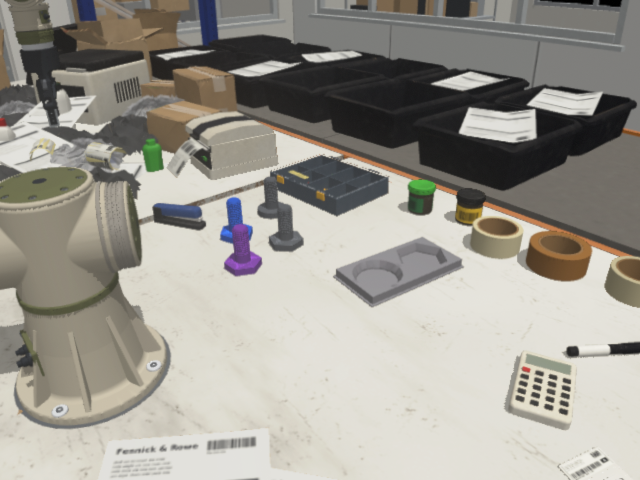

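View pics/side0.png

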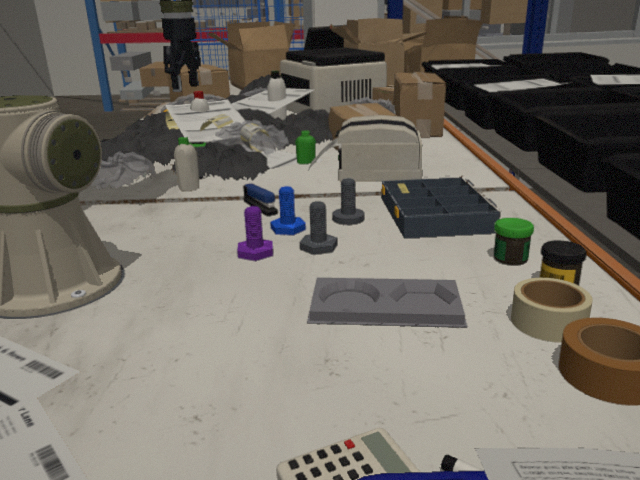

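View pics/wrist0.png

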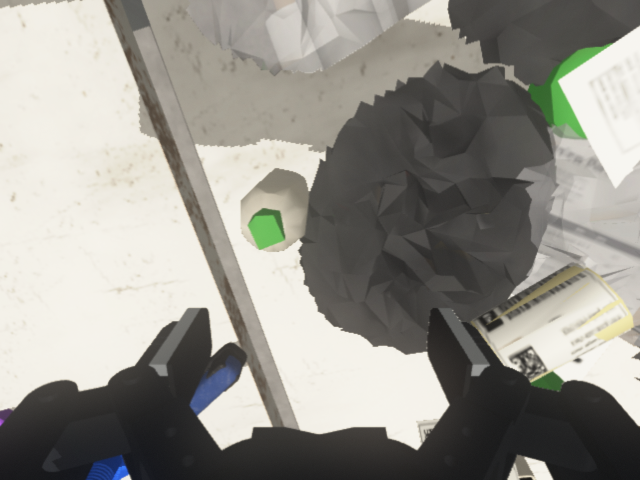

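Scene picture: dark-grey bolts at (286,228) and (271,198), a blue one at (235,220), a purple one at (242,250), and the insert at (400,268). In the side view the same ones are at (318,228), (348,200), (287,210), (254,235), with the insert at (388,302). Next I'll crop closely and triangulate.

```bash
cat > h.py <<'E'
import numpy as np,cv2
from scipy.spatial.transform import Rotation as R
from workcell import env
def undist(c,uv):
    p=np.array([[c['fx'],0,c['cx']],[0,c['fy'],c['cy']],[0,0,1]])
    return cv2.undistortPoints(np.array(uv,float).reshape(-1,1,2),p,np.array([c['k1'],0,0,0,0.]))[:,0]
def pose(n,s=None):
    c=env.calibration(n)
    if n=='wrist':
        s=s or env.get_state(); q=s['orientation']; T=np.eye(4)
        T[:3,:3]=R.from_quat([q[1],q[2],q[3],q[0]]).as_matrix(); T[:3,3]=s['tcp_pos']
        M=T@c['hand_eye']; return c,M[:3,:3],M[:3,3]
    r=R.from_rotvec(c['rvec']).as_matrix(); return c,r.T,-r.T@c['tvec']
def rays(n,uv,s=None):
    c,A,o=pose(n,s); u=undist(c,uv); d=np.c_[u,np.ones(len(u))]@A.T
    return o,d/np.linalg.norm(d,axis=1)[:,None]
def onz(n,uv,z,s=None):
    o,d=rays(n,uv,s); return o+d*((z-o[2])/d[:,2])[:,None]
def tri(L): # list of (o,d)
    A=0;b=0
    for o,d in L:
        P=np.eye(3)-np.outer(d,d);A=A+P;b=b+P@o
    x=np.linalg.solve(A,b); return x,[np.linalg.norm((np.eye(3)-np.outer(d,d))@(x-o)) for o,d in L]
E
python3 - <<'E'
import cv2,numpy as np
a=cv2.imread('pics/scene0.png')[170:285,210:325];b=cv2.imread('pics/side0.png')[170:270,230:375]
c=cv2.imread('pics/scene0.png')[230:310,325:475];d=cv2.imread('pics/side0.png')[265:335,300:480]
f=lambda i:cv2.resize(i,(400,300),interpolation=cv2.INTER_CUBIC)
cv2.imwrite('pics/crop1.png',np.vstack([np.hstack([f(a),f(b)]),np.hstack([f(c),f(d)])]))
E
```

```text
(no output)
```

View pics/crop1.png

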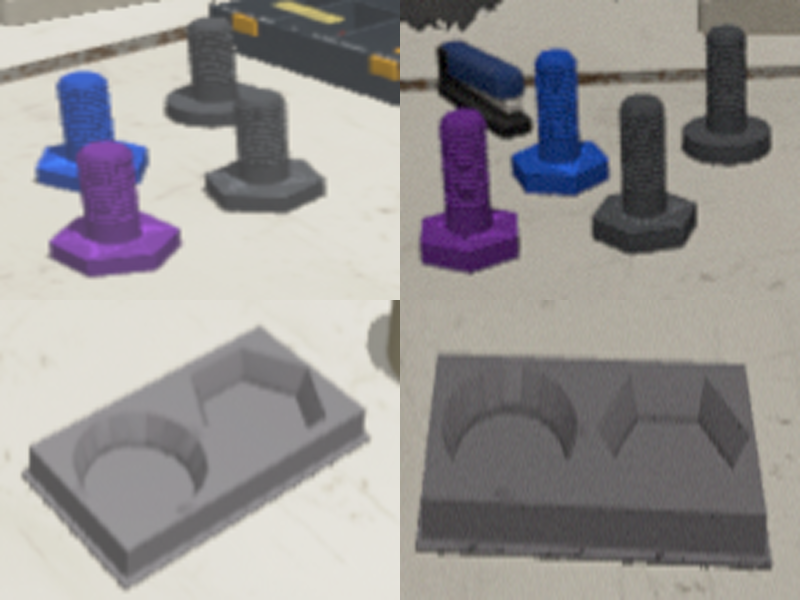

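The crop settles it. Candidates: dark-grey hex head at scene (286,228), dark-grey round disc at (271,198), blue hex at (235,220), purple hex at (242,250). I pick the dark-grey hex one, (286,228) in scene and (318,228) in side. In the insert the hex pocket is the right-hand one in both views.

```bash
python3 - <<'E'
from h import *
P={'hextop':[(285.3,206.4),(317.7,203.5)],'roundtop':[(270.4,178.4),(347.8,180.7)],'purtop':[(240.5,226.5),(253,208.5)],'bluetop':[(234.5,200),(287,189)],
'c1':[(336.2,270),(317.1,277.6)],'c2':[(422.5,237.2),(455.2,280.2)],'c3':[(461.9,258.8),(465.6,315.6)],'c4':[(372.6,296.1),(309.9,311.2)]}
for k,(a,b) in P.items():
    o1,d1=rays('scene',[a]);o2,d2=rays('side',[b]);x,e=tri([(o1,d1[0]),(o2,d2[0])]);print(k,x.round(4),np.round(e,4))
E
```

```text
hextop [0.4589 0.1133 0.0887] [0.0006 0.0006]
roundtop [0.5267 0.2607 0.0873] [0.0005 0.0005]
purtop [0.3396 0.0986 0.0885] [0.0003 0.0003]
bluetop [0.3995 0.2158 0.0867] [0.0004 0.0004]
c1 [ 0.4512 -0.0523  0.016 ] [0.0015 0.0015]
c2 [ 0.6733 -0.0795  0.0169] [0.0008 0.0008]
c3 [ 0.6614 -0.1885  0.0162] [0. 0.]
c4 [ 0.4382 -0.1615  0.0172] [0.0002 0.0002]
```

```bash
python3 -m inch '[[0,0,0,-0.3,0.35,0,0],[0,0,0,-0.6,0.71,0,0],[0,0,0,-0.6,0.71,0,0],[0,0,0,-0.6,0.71,0,0],[0,0,0,-0.6,0.71,0,0],[0,0,0,-0.6,0.71,0,0],[0,0,0,-0.6,0.71,0,0],[0,0,0,-0.6,0.71,0,0],[0,0,0,-0.6,0.71,0,0],[0,0,0,-0.6,0.71,0,0],[0,0,0,-0.6,0.71,0,0],[0,0,0,-0.5,0.6,0,0]]'
python3 - <<'E'
from h import *
import pickle
s=env.get_state();im=env.read_camera('wrist');print(s['clock'],s['tcp_pos'],s['orientation'],s['joint_pos'])
pickle.dump(s,open('w1.pkl','wb'));cv2.imwrite('pics/w1.png',im[:,:,::-1])
E
```

```text
clock: 1.35
tcp_pos: [0.4516, 0.1166, 0.2312]
orientation: [0.0, 0.796, 0.605, 0.0]
wrist_force: [1.0, 0.5, -0.1]
finger_gap: 0.0856
1.35 [0.45158385 0.11663746 0.23122703] [6.11463041e-05 7.96435972e-01 6.04722855e-01 8.35565311e-05] [ 8.03920422e-02  1.03140931e-01 -2.19272198e-01  1.24817653e+00
 -1.29800487e-05  3.52352680e-01]
```

View pics/w1.png

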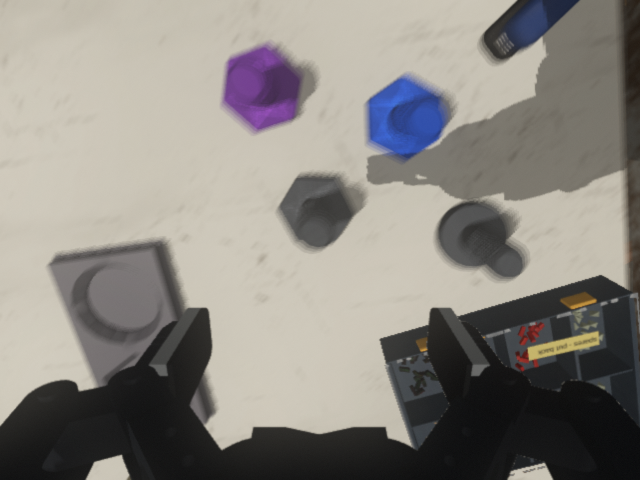

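The wrist picture shows the grey hex bolt's head at about (315,208), the round bolt at (475,235) and the hex pocket partly hidden behind a finger at (140,370). Next I'll crop the bolt and measure the head angle.

```bash
python3 - <<'E'
import cv2
a=cv2.imread('pics/w1.png')[160:260,260:380]
cv2.imwrite('pics/crop2.png',cv2.resize(a,(720,600),interpolation=cv2.INTER_CUBIC))
E
```

```text
(no output)
```

View pics/crop2.png

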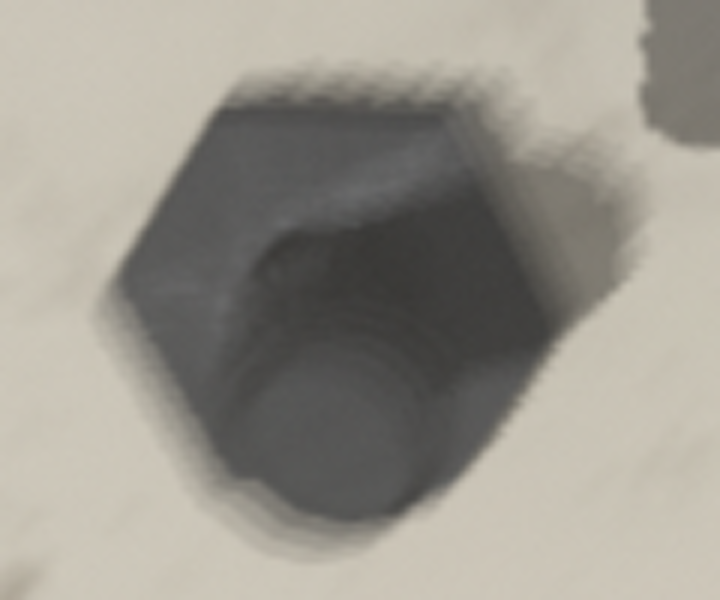

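```bash
python3 -m inch '[[0,0,0,0,0.6,0,0],[0,0,0,0,0.4,0,0],[0,0,0,0,0,0,0],[0,0,0,0,0,0,0],[0,0,0,0,0,0,0]]'
python3 - <<'E'
from h import *
import pickle
s=env.get_state();im=env.read_camera('wrist');print(s['clock'],s['tcp_pos'],abs(s['qvel']).max())
pickle.dump(s,open('w2.pkl','wb'));cv2.imwrite('pics/w2.png',im[:,:,::-1])
a=im[80:200,230:400,::-1]
cv2.imwrite('pics/crop3.png',cv2.resize(a,(800,565),interpolation=cv2.INTER_CUBIC))
E
```

```text
clock: 1.9
tcp_pos: [0.4977, 0.1059, 0.2311]
orientation: [-0.0, 0.796, 0.605, -0.0]
wrist_force: [-0.8, -0.8, 0.5]
finger_gap: 0.0852
1.9 [0.49774228 0.10589598 0.23110487] 0.007982667998951936
```

View pics/w2.png

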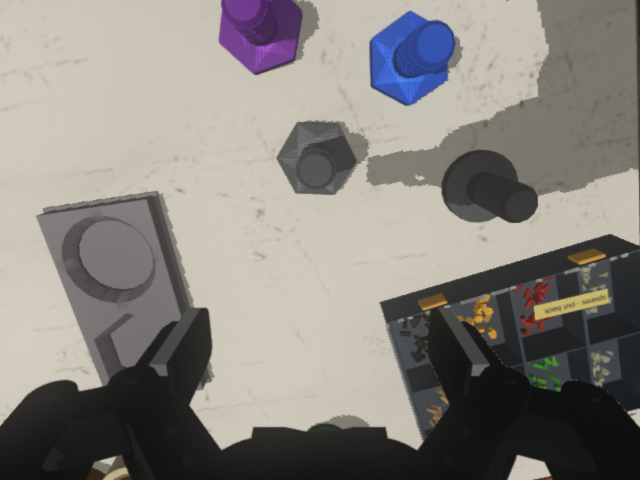

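View pics/crop3.png

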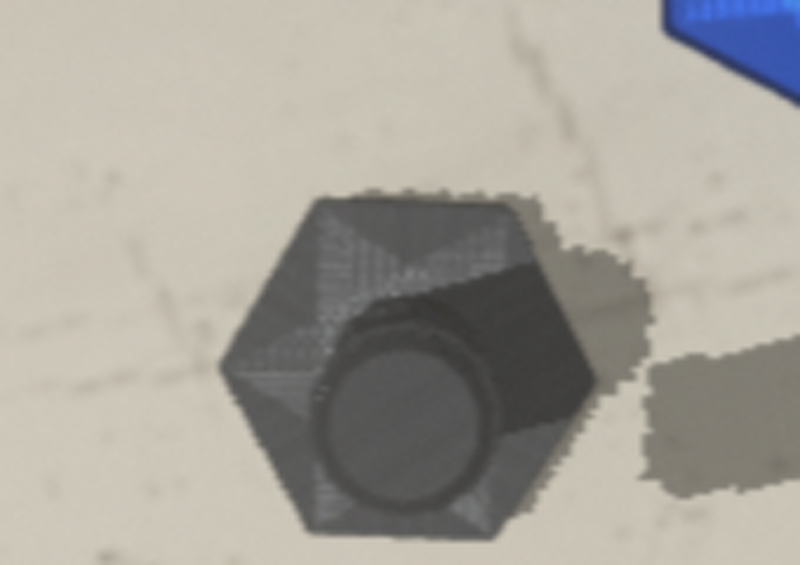

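```bash
python3 - <<'E'
from h import *
import pickle
s=pickle.load(open('w2.pkl','rb'))
c=np.array([(320,198),(512,205),(595,380),(492,540),(310,533),(220,368)])/4.707+[230,80]
X=onz('wrist',c,0.013,s);print(X.round(4),X.mean(0)); ctr=X.mean(0)
v=X-ctr;print(np.linalg.norm(v,axis=1),np.degrees(np.arctan2(v[:,1],v[:,0]))%60)
t=np.array([[403,430]])/4.707+[230,80];
o,d=rays('wrist',t,s);L=[(o,d[0])]
for n,p in(('scene',(285.3,206.4)),('side',(317.7,203.5))):
    o,d=rays(n,[p]);L.append((o,d[0]))
print(tri(L),onz('wrist',t,.09,s))
q=s['orientation'];T=R.from_quat([q[1],q[2],q[3],q[0]]).as_matrix();print('toolx',np.degrees(np.arctan2(T[1,0],T[0,0])))
# pocket from c corners
for uv in [(336.2,270),(422.5,237.2)]: print(onz('scene',[uv],.019))
E
```

```text
[[0.4215 0.1075 0.013 ]
 [0.4328 0.1432 0.013 ]
 [0.4699 0.1508 0.013 ]
 [0.4959 0.1225 0.013 ]
 [0.4844 0.0867 0.013 ]
 [0.4475 0.0788 0.013 ]] [0.45866464 0.11493295 0.013     ]
[0.03790276 0.03834695 0.03760819 0.03800972 0.03824071 0.03778429] [11.37010384 12.44066981 12.64009685 11.54287904 12.38996385 12.74672059]
(array([0.45924369, 0.11423396, 0.0883383 ]), [np.float64(0.00018480067718196411), np.float64(0.0007100232596287089), np.float64(0.0006371895571724942)]) [[0.45905694 0.11449328 0.09      ]]
toolx 74.52450543283878
[[ 0.44621128 -0.05787803  0.019     ]]
[[ 0.66871915 -0.08300804  0.019     ]]
```

```bash
python3 -m inch '[[0,0,0,-0.35,0.4,0,0],[0,0,0,-0.65,0.7,0,0],[0,0,0,-0.65,0.7,0,0],[0,0,0,-0.65,0.7,0,0],[0,0,0,-0.65,0.7,0,0],[0,0,0,-0.6,0.65,0,0],[0,0,0,-0.3,0.35,0,0],[0,0,0,0,0,0,0],[0,0,0,0,0,0,0],[0,0,0,0,0,0,0]]'
python3 - <<'E'
from h import *
import pickle
s=env.get_state();im=env.read_camera('wrist');print(s['clock'],s['tcp_pos'],abs(s['qvel']).max())
pickle.dump(s,open('w3.pkl','wb'));cv2.imwrite('pics/w3.png',im[:,:,::-1])
E
```

```text
clock: 2.95
tcp_pos: [0.649, -0.1347, 0.2316]
orientation: [-0.0, 0.796, 0.606, -0.0]
wrist_force: [-0.2, 0.6, 0.6]
finger_gap: 0.0853
2.95 [ 0.64901422 -0.13471481  0.23161454] 0.0078120005375662575
```

View pics/w3.png

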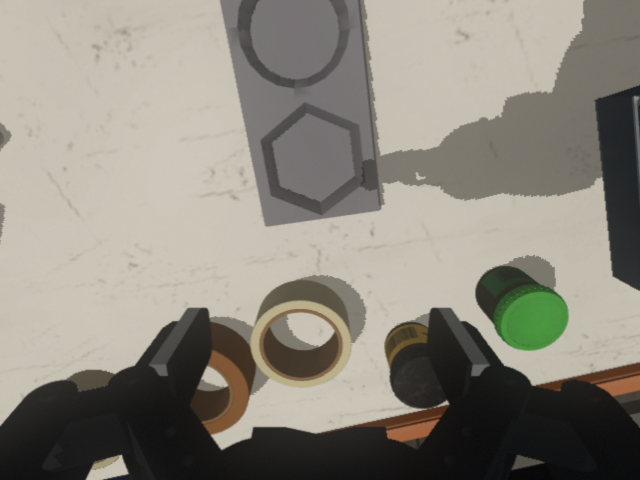

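```bash
python3 - <<'E'
import cv2
a=cv2.imread('pics/w3.png')[85:235,220:420]
cv2.imwrite('pics/crop4.png',cv2.resize(a,(800,600),interpolation=cv2.INTER_CUBIC))
E
```

```text
(no output)
```

View pics/crop4.png

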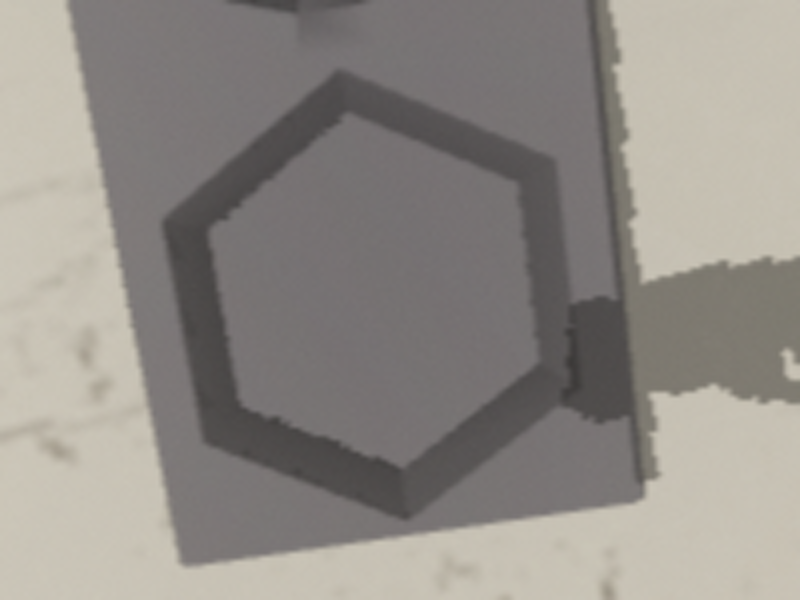

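```bash
python3 - <<'E'
from h import *
import pickle
s=pickle.load(open('w3.pkl','rb'))
for nm,z,c in(('mouth',.019,[(342,70),(552,160),(575,390),(405,520),(205,440),(165,222)]),('floor',.003,[(348,113),(520,182),(542,365),(404,468),(238,405),(208,230)])):
    X=onz('wrist',np.array(c)/4+[220,85],z,s);m=X.mean(0);v=X-m
    print(nm,m.round(4),np.linalg.norm(v,axis=1).round(4),(np.degrees(np.arctan2(v[:,1],v[:,0]))%60).round(1))
# insert end corners, two views
for nm,w,a,b in(('c2',(636,485),(422.5,237.2),(455.2,280.2)),('c3',(185,563),(461.9,258.8),(465.6,315.6))):
    L=[]
    for n,p in(('wrist',np.array(w)/4+[220,85]),('scene',a),('side',b)):
        o,d=rays(n,[p],s);L.append((o,d[0]))
    x,e=tri(L);print(nm,x.round(4),np.round(e,4))
E
```

```text
mouth [ 0.6105 -0.1288  0.019 ] [0.0522 0.0519 0.0515 0.0521 0.0516 0.0515] [52.1 53.3 52.  52.6 52.6 53. ]
floor [ 0.6104 -0.1283  0.003 ] [0.0431 0.0435 0.0439 0.043  0.0435 0.0434] [53.3 52.8 52.5 53.5 51.9 53.1]
c2 [ 0.6715 -0.0799  0.0172] [0.0024 0.0009 0.002 ]
c3 [ 0.6595 -0.1906  0.0176] [0.0009 0.0007 0.0012]
```

```bash
python3 -m inch '[[0,0,0,0.3,-0.4,0,0],[0,0,0,0.54,-0.71,0,0],[0,0,0,0.54,-0.71,0,0],[0,0,0,0.54,-0.71,0,0],[0,0,0,0.54,-0.71,0,0],[0,0,0,0.54,-0.71,0,0],[0,0,0,0.54,-0.71,0,0],[0,0,0,0.25,-0.33,0,0],[0,0,0,0,0,0,0],[0,0,0,0,0,0,0],[0,0,0,0,0,0,0]]'
python3 - <<'E'
from h import *
import pickle
s=env.get_state();im=env.read_camera('wrist');print(s['clock'],s['tcp_pos'],abs(s['qvel']).max())
pickle.dump(s,open('w4.pkl','wb'));cv2.imwrite('pics/w4.png',im[:,:,::-1])
a=im[150:270,240:400,::-1]
cv2.imwrite('pics/crop5.png',cv2.resize(a,(800,600),interpolation=cv2.INTER_CUBIC))
q=s['orientation'];T=R.from_quat([q[1],q[2],q[3],q[0]]).as_matrix()
print((T.T@(np.array([.459,.1146,.041])-s['tcp_pos'])/.05).round(3))
E
```

```text
clock: 4.1
tcp_pos: [0.4605, 0.1129, 0.2316]
orientation: [0.0, 0.796, 0.605, 0.0]
wrist_force: [1.2, -0.5, 0.2]
finger_gap: 0.0855
4.1 [0.46045895 0.11289301 0.23159084] 0.015748043431237875
[ 0.024 -0.042  3.812]
```

View pics/crop5.png

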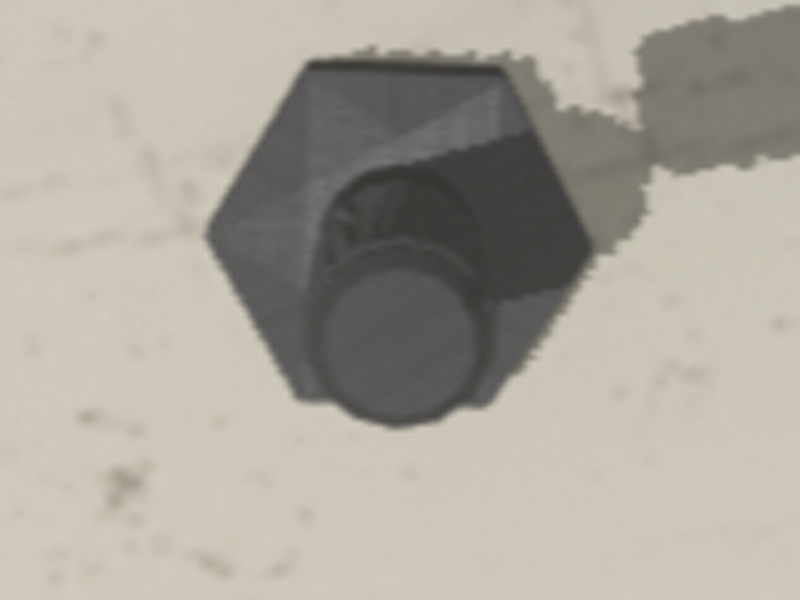

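```bash
python3 - <<'E'
from h import *
import pickle
s2=pickle.load(open('w2.pkl','rb'));s4=pickle.load(open('w4.pkl','rb'))
a=np.array([403,430])/4.707+[230,80];b=np.array([398,345])/5+[240,150]
o,d=rays('wrist',[a],s2);p,e=rays('wrist',[b],s4);x,r=tri([(o,d[0]),(p,e[0])]);print(x,r,onz('wrist',[b],.09,s4))
X=onz('wrist',np.array([(308,65),(500,68),(592,250),(488,405),(298,400),(207,235)])/5+[240,150],.013,s4);m=X.mean(0);v=X-m
print(m,(np.degrees(np.arctan2(v[:,1],v[:,0]))%60).round(1))
E
```

```text
[0.459349   0.11431925 0.08768765] [np.float64(6.721082607968755e-05), np.float64(6.721082607969306e-05)] [[0.4587294  0.11441879 0.09      ]]
[0.45858118 0.1147241  0.013     ] [11.5 14.5 11.5 12.5 12.7 12.9]
```

Two wrist views agree: axis at (0.459, 0.1145), shank top at about 0.088 to 0.090. I'll descend and grip.

```bash
python3 -m inch '[[0,0,0,0.02,-0.04,0.4,0],[0,0,0,0,0,0.8,0],[0,0,0,0,0,0.8,0],[0,0,0,0,0,0.7,0],[0,0,0,0,0,0.6,0],[0,0,0,0,0,0.35,0],[0,0,0,0,0,0.15,0],[0,0,0,0,0,0,0],[0,0,0,0,0,0,0]]' 60; python3 -m inch '[[0,0,0,0,0,0,0.4],[0,0,0,0,0,0,1],[0,0,0,0,0,0,1],[0,0,0,0,0,0,1],[0,0,0,0,0,0,1],[0,0,0,0,0,0,1],[0,0,0,0,0,0,1],[0,0,0,0,0,0,1]]' 60
```

```text
clock: 5.05
tcp_pos: [0.4593, 0.1143, 0.042]
orientation: [0.0, 0.796, 0.605, 0.0]
wrist_force: [-0.5, 0.4, 0.3]
finger_gap: 0.0855
clock: 5.85
tcp_pos: [0.4587, 0.1146, 0.0419]
orientation: [0.0, 0.796, 0.605, 0.0]
wrist_force: [-1.3, -1.4, 6.2]
finger_gap: 0.0309
```

```bash
python3 -m inch '[[0,0,0,0,0,-0.2,1],[0,0,0,0,0,-0.5,1],[0,0,0,0,0,-0.7,1],[0,0,0,0,0,-0.5,1],[0,0,0,0,0,-0.2,1],[0,0,0,0,0,0,1],[0,0,0,0,0,0,1]]' 60
python3 - <<'E'
from h import *
for n in('side','wrist'): cv2.imwrite(f'pics/{n}5.png',env.read_camera(n)[:,:,::-1])
a=cv2.imread('pics/side5.png')[60:300,220:420];b=cv2.imread('pics/wrist5.png')
cv2.imwrite('pics/l5.png',np.hstack([cv2.resize(a,(400,480)),cv2.resize(b[:,120:520],(400,480))]))
E
```

```text
clock: 6.55
tcp_pos: [0.4576, 0.1146, 0.1452]
orientation: [-0.001, 0.796, 0.605, -0.001]
wrist_force: [-0.2, 0.6, -3.4]
finger_gap: 0.0307
```

View pics/l5.png

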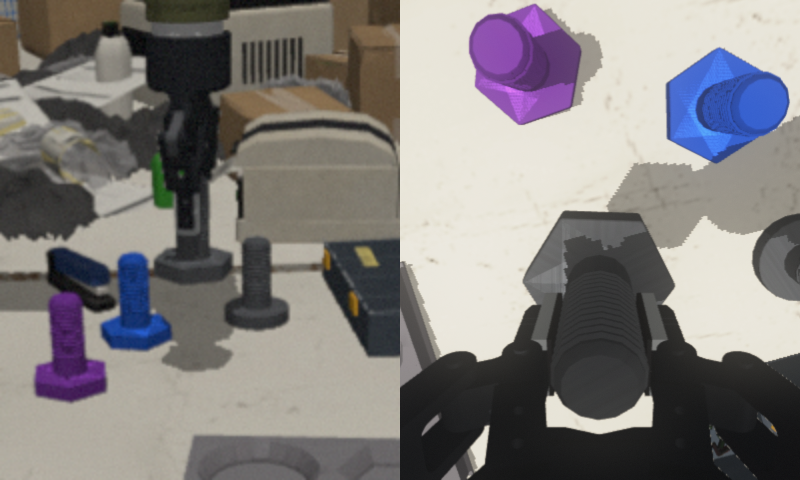

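```bash
python3 -m inch '[[0,0,0,-0.2,0.22,0,1],[0,0,0,-0.5,0.55,0,1],[0,0,0,-0.5,0.55,0,1],[0,0,0,-0.5,0.55,0,1],[0,0,0,-0.5,0.55,0,1],[0,0,0,-0.5,0.55,0,1],[0,0,0,-0.5,0.55,0,1],[0,0,0,-0.5,0.55,0,1],[0,0,0,-0.17,0.17,0,1],[0,0,0,0,0,0,1]]' 60;python3 -m inch '[[0,0,0.5,0,0,0,1],[0,0,0.5,0,0,0,1],[0,0,0.5,0,0,0,1],[0,0,0.5,0,0,0,1],[0,0,0.45,0,0,0,1],[0,0,0,0,0,0,1],[0,0,0,0,0,0,1],[0,0,0,0,0,0,1]]' 60
python3 - <<'E'
from h import *
import pickle
s=env.get_state();print(s['tcp_pos'],abs(s['qvel']).max())
im=env.read_camera('wrist');cv2.imwrite('pics/w6.png',im[:,:,::-1]);pickle.dump(s,open('w6.pkl','wb'))
q=s['orientation'];T=R.from_quat([q[1],q[2],q[3],q[0]]).as_matrix();print('yaw',np.degrees(np.arctan2(T[1,0],T[0,0])),'tilt',T[:,2])
print((T.T@(np.array([.6105,-.1285,.0449])-s['tcp_pos'])/.05).round(3))
E
```

```text
clock: 7.65
tcp_pos: [0.6112, -0.1311, 0.1446]
orientation: [-0.001, 0.797, 0.604, -0.001]
wrist_force: [0.2, -0.3, -3.3]
finger_gap: 0.0305
clock: 8.45
tcp_pos: [0.6105, -0.1281, 0.1461]
orientation: [-0.0, 0.887, 0.462, -0.0]
wrist_force: [0.7, 0.2, -3.3]
finger_gap: 0.0308
[ 0.61054145 -0.12807855  0.14608743] 0.006840347661893188
yaw 54.973838730147335 tilt [-5.19564204e-04  3.90509881e-04 -9.99999789e-01]
[-0.007  0.005  2.024]
```

View pics/w6.png

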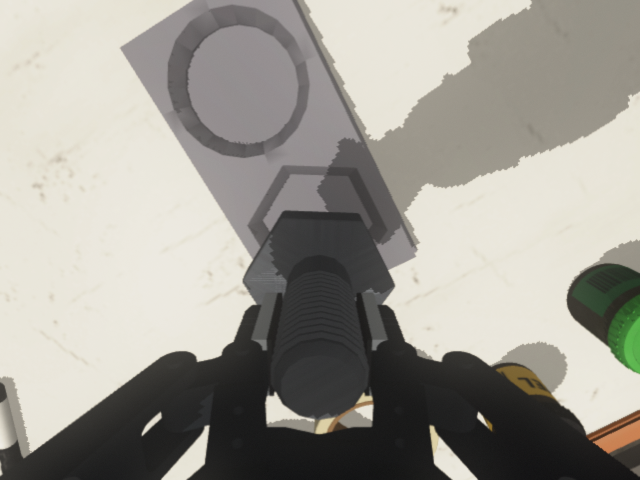

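The head's top edge (286,212)–(362,213) runs parallel to the pocket edge (287,167)–(352,168), so the yaw is right. I'll lower slowly.

```bash
python3 -m inch '[[0,0,0,0,0,0.25,1],[0,0,0,0,0,0.4,1],[0,0,0,0,0,0.4,1],[0,0,0,0,0,0.35,1],[0,0,0,0,0,0.25,1],[0,0,0,0,0,0.15,1],[0,0,0,0,0,0.1,1],[0,0,0,0,0,0.05,1],[0,0,0,0,0,0,1],[0,0,0,0,0,0,1]]' 60; python3 -m inch '[[0,0,0,0,0,0.02,1],[0,0,0,0,0,0.01,1],[0,0,0,0,0,0,1],[0,0,0,0,0,0,1]]' 60
```

```text
clock: 9.5
tcp_pos: [0.6114, -0.1287, 0.0495]
orientation: [0.0, 0.887, 0.461, 0.0]
wrist_force: [0.4, -0.7, -2.6]
finger_gap: 0.0304
clock: 9.9
tcp_pos: [0.6109, -0.1285, 0.0474]
orientation: [0.0, 0.887, 0.461, 0.0]
wrist_force: [1.0, 0.4, -3.0]
finger_gap: 0.0309
```

```bash
python3 -m inch '[[0,0,0,0,0,0.02,1],[0,0,0,0,0,0.01,1],[0,0,0,0,0,0.01,1],[0,0,0,0,0,0,1],[0,0,0,0,0,0,1]]' 60
```

```text
clock: 10.4
tcp_pos: [0.6109, -0.1285, 0.0452]
orientation: [-0.0, 0.887, 0.461, 0.0]
wrist_force: [0.5, 0.4, -3.5]
finger_gap: 0.0309
```

```bash
python3 -m inch '[[0,0,0,0,0,0.01,1],[0,0,0,0,0,0.01,1],[0,0,0,0,0,0,1],[0,0,0,0,0,0,1]]' 60
```

```text
clock: 10.8
tcp_pos: [0.611, -0.1286, 0.045]
orientation: [0.0, 0.887, 0.461, 0.0]
wrist_force: [-2.4, 0.7, 4.6]
finger_gap: 0.0307
```

Contact came at the expected floor height. I'll release.

```bash
python3 -m inch '[[0,0,0,0,0,0,0.5],[0,0,0,0,0,0,0.4],[0,0,0,0,0,0,0.2],[0,0,0,0,0,0,0],[0,0,0,0,0,0,0],[0,0,0,0,0,0,0],[0,0,0,0,0,0,0]]' 20; python3 -m inch '[[0,0,0,0,0,-0.2,0],[0,0,0,0,0,-0.5,0],[0,0,0,0,0,-0.7,0],[0,0,0,0,0,-0.8,0],[0,0,0,0,0,-0.8,0],[0,0,0,0,0,-0.5,0],[0,0,0,0,0.5,-0.2,0],[0,0,0,0,0.5,0,0],[0,0,0,0,0.2,0,0],[0,0,0,0,0,0,0],[0,0,0,0,0,0,0]]'
python3 - <<'E'
from h import *
import pickle
s=env.get_state();pickle.dump(s,open('w7.pkl','wb'))
for n in('wrist','side','scene'): cv2.imwrite(f'pics/{n}7.png',env.read_camera(n)[:,:,::-1])
f=lambda i:cv2.resize(i,(400,300),interpolation=cv2.INTER_CUBIC)
w=cv2.imread('pics/wrist7.png');a=cv2.imread('pics/side7.png');b=cv2.imread('pics/scene7.png')
cv2.imwrite('pics/l7.png',np.vstack([np.hstack([f(w),f(w[90:270,200:440])]),np.hstack([f(a[160:355,270:500]),f(b[160:330,250:480])])]))
E
```

```text
clock: 11.5
tcp_pos: [0.6109, -0.1286, 0.0442]
orientation: [-0.0, 0.887, 0.461, 0.0]
wrist_force: [0.2, -0.6, -0.3]
finger_gap: 0.0858
clock: 12.6
tcp_pos: [0.6596, -0.1629, 0.2294]
orientation: [-0.0, 0.887, 0.461, -0.0]
wrist_force: [-0.2, 0.6, -0.3]
finger_gap: 0.0856
```

View pics/l7.png

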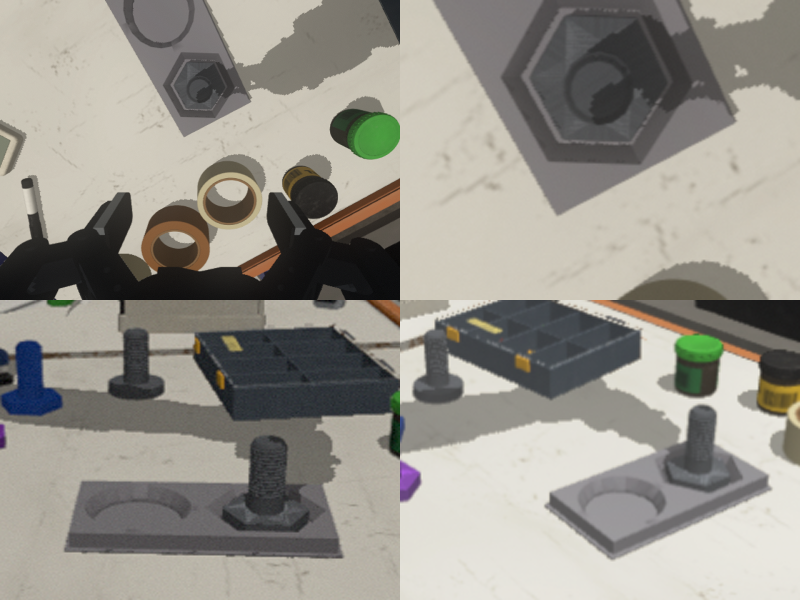

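```bash
python3 - <<'E'
from h import *
import pickle
s=pickle.load(open('w7.pkl','rb'))
w,a,b=[cv2.imread(f'pics/{n}7.png') for n in('wrist','side','scene')]
f=lambda i:cv2.resize(i,(400,400),interpolation=cv2.INTER_CUBIC)
cv2.imwrite('pics/l8.png',np.hstack([f(a[230:310,385:465]),f(b[205:285,380:460])]))
L=[]
for n,p in(('wrist',(320,142.8)),('side',(424.1,251.7)),('scene',(423.1,221.8))):
    o,d=rays(n,[p],s);L.append((o,d[0]));print(n,onz(n,[p],.093,s).round(4))
print(tri(L))
E
```

```text
wrist [[ 0.6105 -0.1269  0.093 ]]
side [[ 0.6099 -0.1311  0.093 ]]
scene [[ 0.6071 -0.1273  0.093 ]]
(array([ 0.61043553, -0.12622326,  0.09112083]), [np.float64(0.0008005150439277512), np.float64(0.0005429970987269191), np.float64(0.0011736206656305834)])
```

View pics/l8.png

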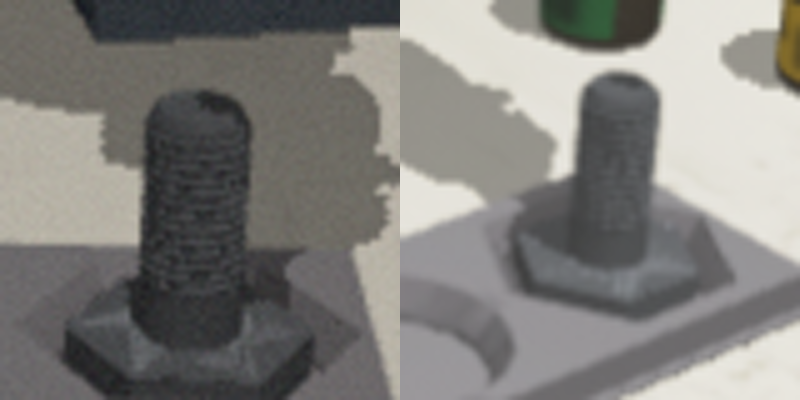

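The top reads 0.091, against 0.088 for the same bolt on the bench. That 3 mm rise is the pocket floor, so the head is home, upright and aligned.

```bash
python3 -c "
from workcell import env
print(env.hand_in())"
```

```text
the job is handed in; nothing more can be done
None
```

I gripped the dark-grey hex bolt by its shank, turned it about 20° to match the hexagonal pocket, lowered it until it touched the floor, let go and backed off. I handed the job in at about 12.8 s on the clock; no verdict was reported.

**Seating:** My last pictures show the bolt upright in the hexagonal pocket, with its head parallel to the walls. Its top measured 91 mm high, against about 88 mm by the same method on the bench. That 3 mm rise matches the pocket floor.

**Other objects:** The round-headed bolt still stands where it was, the round pocket is empty, and the gripper was clear of everything.

**Disagreements:**
- Measured heights read 1–3 mm below the text: bolt top 88 instead of 90 mm, insert rim 16–18 instead of 19 mm. The calibration is only good to about 2 mm.
- In the final check the three cameras' positions for the bolt's top differed by up to about 5 mm, at the text's height of 93 mm. The combined fit was consistent to about 1 mm.

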